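# Unfold the crank handle and clamp the heat sink

## Robot

A 7-joint arm with a two-finger parallel gripper is mounted at the origin on the work surface. World frame = base frame: x ahead of the robot, y to its left, z up, the work surface at z = 0. Lengths are in m, angles in rad, forces in N, time in s.
With the tool pointing down it reaches from about 0.425 to 0.875 m from the base axis. Payload 4.7 kg.
Tool frame: the origin (TCP) lies at the very end of the fingers, on their centre line; the grasp point (between the pads) lies 19 mm behind it; z points along the fingers, y is the direction in which the jaws open and shut (so a half turn about z gives the same grasp; the last joint's range is limited). The gripper opens to 87 mm and grips with 3 to 60 N. Pads are 19 mm wide; open, the fingers measure 117 mm over their backs; the gripper's body (75 mm by 190 mm) begins 51 mm behind the grasp point.
Start: joints at [-1.275, 0.321, -0.07, 1.45, 0.023, 1.371, -0.057], TCP at [0.181, 0.624, 0.223] pointing down, gripper open.
Joint ranges: [-2.86, 2.86], [-0.3, 2.09], [-1.38, 1.24], [0.06, 2.45], [-1.56, 4.7], [0.09, 2.05], [-2.69, 2.69]. Speed limits (rad/s): [2.57, 2.57, 3.14, 3.14, 3.14, 3.14, 3.14].

## Interface

Orientations are given as a rotation vector (axis times angle).
In Python, from bench import ctrl gives the robot as it stands. The module is installed in compiled form; this text tells all that it offers.
- The arm moves only by the tool move_arm, never from a script. Its arguments are lists of equal length, an entry for each row: "dp": the shift along the tool's x, y, z in units of 30 mm (1.0 is 30 mm), a list of three; "turn": the turn about the tool's z in units of 5 degrees (1.0 is 5 degrees); "jaw": the opening, from -1 (shut) to 1 (fully open). A call has 1 to 5 rows; each row is the pose to reach, as a shift and turn from the pose commanded when the call began, along the tool's axes at that moment; what a row does not reach only later rows make up. A row lasts 1/10 s, in which the tool goes at most 50 mm and 8.59 degrees, less where a joint would pass 70% of its speed; a pose out of reach is approached as far as the arm can. A call with a gripper value outside its range is refused whole. The fingers move at their own pace and stop on an object; "grip_force" is the grip in N (left out, the last holds). Time passes only in rows, so rows that repeat a pose let the fingers close. It gives the time, the measured TCP pose, the force and the opening at its end, in the units of the state.
- ctrl.get_state(): the state, without advancing time (a new reading comes with each control period).
- ctrl.get_image(name): name is "side" or "top"; returns the picture (384x512x3 uint8, red, green, blue); there is no depth.
- ctrl.camera_info(name): a dict with "intrinsics" (3x3 intrinsics, pixels), "extrinsics" (4x4, takes a point from world to camera coordinates). Camera axes: x right, y up, looking along -z (the intrinsics and any distortion apply to the point x, -y, -z); pixel columns grow to the right and rows downward; lengths in m; the calibration is good to about 2 mm. A picture is of the moment at which its call begins. camera_info takes no time and is no camera call.
- ctrl.close_job(): hands the job in, once; it reports no verdict.
Trained networks look in the newest picture that a camera, given by its name, has taken for a name from the list of things; names that differ only in an ending like _2 or _b are one class to them, and where a whole thing is asked for, a point or a joint stands for the part that bears it (a point fixed in the world has none). Each returns a list of dicts, best first, with "confidence" (0 to 1); they miss things now and then, are a little off and sometimes report something else, mostly with a low value. They report only what shows in the picture. A call takes as long as a camera call.
- ctrl.look_for(camera, target): "rect" ([centre column, centre row, width, height] in pixels, round what is visible of it).
- ctrl.masks_of(camera, target): "region" (384x512 bool, what is visible of it) and "rect" ([centre column, centre row, width, height] in pixels, round what is visible of it).
The state is a dict: "time": time; "joint_positions": joint angles; "qd": joint speeds; "joint_torque": joint torques, N m; "position": TCP position; "tool_rot": TCP orientation; "ft_force": force on the tool from outside, world axes, zero at the start; "torque": the same for the moment, N m; "grip_width": opening from 0.0 (shut) to 1.0 (fully open).
Only numpy, scipy, OpenCV 4.12 (cv2) and the standard library are available. Lean on these libraries where they do the work, as an engineer would, in place of code of your own. Each camera call takes 0.05 s, during which the arm holds its last target. There are 200 camera calls.

## Task

Clamp the black heat sink in the blue fixture for inspection: swing the folded orange crank handle on the handwheel fully upright, then crank the wheel clockwise (seen from above) until the jaw has pushed the heat sink against the rear stop and grips it firmly. Stop as soon as the crank has turned clearly heavier, since forcing it bends the fins. Let go with the handle left standing upright and the heat sink clamped, and leave everything else on the bench alone.

Things in the scene. Friction and masses are not known exactly. Their poses are not given: they have to be found in the camera images.
- fixture: Clamping fixture, fixed to the bench. Base plate 150 mm (x) by 290 mm (y, from -175 to +115) by 15 mm; origin on the bench surface, z up. Blue gearbox 80 x 80 mm at y = -125 mm, 95 mm high, handwheel on top. The jaw moves along +y to the heat sink and the rear stop (steel block 110 x 22 x 45 mm, set by hand: its face is at y = 50 mm, give or take 5).
- handwheel: Handwheel: dark steel disc, bright rim, 156 mm across, vertical axis. Origin on the axis at the disc's underside, 105 mm above the bench; disc top 8 mm, rim top 11 mm, hub cap top 14 mm above it. Its x points from the axis to the handle's pivot.
- handle_pivot (a point): Centre of the pin on which the crank handle folds: 60 mm from the wheel axis, 34 mm above the handwheel's origin (139 mm above the bench), between two steel cheeks that reach 7 mm above the pin and 8 mm to either side of it along the wheel's x. The pin lies level and tangential to the wheel.
- handle_tip (a point): Free end of the crank handle, on its centre line, 78 mm from the pivot. Folded, the handle lies about level, from the pivot inward across the hub, centre line 26 mm above the disc; upright it stands over the pivot. The grip is an orange sleeve, 18 mm diameter, 18 to 78 mm from the pivot, that spins freely about the handle's length.
- crank_handle (a joint): Fold angle of the crank handle: 0 = folded flat inward over the hub, 1.571 = upright, stop at 1.60 (just past upright). Stiff hinge (about 0.12 N m): it stays where it is left.
- jaw: Moving steel jaw, 100 mm wide, 36 mm high, with a red sprung pad in front. Origin at the centre of the lower edge of the pad's face (pad unsqueezed), 16 mm above the bench. It moves along the fixture's +y.
- wheel_axis (a point): A point on the handwheel's axis, 14 mm above its origin. Turning clockwise from above closes the jaw, 6 mm per radian; about 2 to 4.5 rad are needed. Friction of 0.3 N m (about 5 N of push at the upright handle while it moves, 2 to 4 N read when halted) holds the wheel where it is left.
- pad_face (a point): Middle of the red pad's face. The pad's spring gives 25 N per mm, so once the heat sink is against the stop each radian of the wheel adds 150 N. A clamping force of F newtons adds F/10 newtons to the push at the handle: 2 to 5 N more than the free-running push is a firm grip, 1.2 N more (12 N) the least that holds, 9 N more (90 N) bends the fins.
- heat_sink: The black finned heat sink, 100 mm (its x) by 60 mm (its y, the clamped width) by 42 mm high, 0.25 to 0.5 kg, loose on the fixture's plate between jaw and rear stop, 1 to 5 mm off the stop. Origin at the centre of its underside.
- spray_bottle: bystander: white bottle, 56 mm diameter, 120 mm high; origin under its centre
- grease_jar: bystander: amber jar, 60 mm diameter, 55 mm high; origin under its centre
- tape_roll: bystander: yellow roll of tape, 90 mm diameter, 24 mm high; origin under its centre
- screwdriver: bystander: screwdriver with a green handle, lying on the bench; origin under its middle
- mug: bystander: blue mug, 76 mm diameter, 85 mm high; origin under its centre
- small_heat_sink: bystander: bright aluminium heat sink, 70 x 50 x 28 mm; origin under its centre
- screw_tray: bystander: blue two-part tray, 120 x 90 x 35 mm; origin under its centre

How it is judged:
On the way, in this order (a step that is already met when the one before it is completed fails the run):
1. the crank handle is swung upright (value of joint crank_handle above 1.4 rad), for 0.2 s.
2. the jaw grips the heat sink with more than 12 N (contact force between jaw and heat_sink above 12 N), for 0.2 s.
At the end, for the whole second after the job is handed in: The jaw presses the heat sink against the rear stop with 10 to 90 N, the heat sink flat and square in the fixture (within 0.06 rad) and at rest, and the crank handle stands upright (fold angle above 1.3 rad) (contact force between jaw and heat_sink between 10 and 90 N and value of joint crank_handle above 1.3 rad and angle between the y axis of heat_sink and the y axis of fixture, either way round below 0.06 rad and angle between heat_sink's own z axis and vertical below 0.06 rad and linear speed of heat_sink below 0.01 m/s); the robot touches nothing.
It fails at once if the heat sink is squeezed with more than 90 N (bent fins) (contact force between jaw and heat_sink above 90 N).
It fails at once if the wheel is cranked (jaw moved over 6 mm) while the handle is not upright (fold angle below 1.1 rad) (distance of jaw from where it was at the start of the episode above 0.006 m and value of joint crank_handle below 1.1 rad).
It fails at once if a bystander is moved by more than 30 mm (distance of any of spray_bottle, grease_jar, tape_roll, screwdriver, mug, small_heat_sink, screw_tray from where it was at the start of the episode above 0.03 m).
It also fails if it takes over 67 s, if anything falls off the work surface, if the arm or the gripper's body presses on something with over 40 N, if the wrist force passes 120 N, or if a joint passes its speed limit or range.

## Working session

There is one attempt and no reset: what is moved stays moved. The work goes in short steps, Python scripts to look and compute and a tool call to move; the robot and the scene stay as the last step left them, time stands still between calls to the robot, and variables do not carry over. Pictures are saved under pics/ and viewed, about 8 in all and at most 12, crops included, and the job is handed in when it is done.

Besides the shell and the picture viewer there is one more tool, called after ">>>" by a JSON object that holds its "name" and its "arguments". move_arm: Moves the arm, as the interface text tells. Its arguments: {"type":"object","properties":{"dp":{"type":"array","items":{"type":"array","items":{"type":"number"}}},"turn":{"type":"array","items":{"type":"number"}},"jaw":{"type":"array","items":{"type":"number"}},"grip_force":{"type":"number"}},"required":["dp","turn","jaw"]}

```bash
mkdir -p pics
cat > h.py <<'E'
import numpy as np, cv2
from bench import ctrl
def cam(n):
    c=ctrl.camera_info(n); return np.array(c["intrinsics"]),np.array(c["extrinsics"])
def proj(n,P):
    K,E=cam(n); p=E[:3,:3]@np.array(P,float)+E[:3,3]; q=K@np.array([p[0],-p[1],-p[2]]); return q[:2]/q[2]
def ray(n,uv,z):
    K,E=cam(n); d=np.linalg.inv(K)@np.array([uv[0],uv[1],1]); d=np.array([d[0],-d[1],-d[2]])
    R=E[:3,:3]; o=-R.T@E[:3,3]; w=R.T@d; return o+w*(z-o[2])/w[2]
def tri(a,b):
    # a,b: uv in side, top
    A=[];B=[]
    for n,uv in (("side",a),("top",b)):
        p=ray(n,uv,0.); o=ray(n,uv,.1); d=(o-p)/np.linalg.norm(o-p); M=np.eye(3)-np.outer(d,d); A.append(M);B.append(M@p)
    return np.linalg.solve(sum(A),sum(B))
def save(n,f,crop=None,s=1):
    im=ctrl.get_image(n)
    if crop: im=im[crop[1]:crop[3],crop[0]:crop[2]]
    im=cv2.resize(im,None,fx=s,fy=s,interpolation=cv2.INTER_CUBIC); cv2.imwrite("pics/"+f,im[:,:,::-1])
E
python3 - <<'E'
from h import *
a=ctrl.get_image("side");b=ctrl.get_image("top")
cv2.imwrite("pics/a.png",np.hstack([a,b])[:,:,::-1][:, :]) 
im=cv2.imread("pics/a.png"); cv2.imwrite("pics/s.png",im[:,:512]); cv2.imwrite("pics/t.png",im[:,512:])
for n in("side","top"):
    K,E=cam(n); print(n,ctrl.camera_info(n), -E[:3,:3].T@E[:3,3])
    for t in("handwheel","handle_pivot","handle_tip","wheel_axis","crank_handle","heat_sink","fixture","jaw","pad_face"):
        print(t,[(np.round(r["rect"],1).tolist(),round(r["confidence"],2)) for r in ctrl.look_for(n,t)[:2]])
s=ctrl.get_state();print(s["time"],s["position"],s["tool_rot"],s["ft_force"])
E
```

```text
side {'intrinsics': array([[486.66265172,   0.        , 256.41486036],
       [  0.        , 486.66265172, 195.13215045],
       [  0.        ,   0.        ,   1.        ]]), 'extrinsics': array([[ 0.94781123, -0.31803888, -0.02247545, -0.5353662 ],
       [ 0.22384163,  0.61357323,  0.75724687, -0.21354868],
       [-0.22704361, -0.72275803,  0.65274193, -1.3192836 ],
       [ 0.        ,  0.        ,  0.        ,  1.        ]])} [ 0.25569226 -0.99276233  1.0108282 ]
handwheel [([246.2, 216.9, 55.7, 37.8], 0.76)]
handle_pivot [([245.5, 215.2, 52.0, 45.8], 0.62)]
handle_tip [([254.5, 209.1, 30.2, 15.4], 0.59), ([221.2, 140.5, 11.3, 32.0], 0.37)]
wheel_axis [([244.4, 215.4, 56.0, 40.3], 0.86)]
crank_handle [([250.8, 208.8, 27.1, 9.7], 0.59)]
heat_sink []
fixture [([246.2, 218.8, 59.6, 74.2], 0.78)]
jaw []
pad_face [([252.1, 208.6, 32.1, 8.1], 0.48)]
top {'intrinsics': array([[402.49743697,   0.        , 250.4023256 ],
       [  0.        , 402.49743697, 188.93296951],
       [  0.        ,   0.        ,   1.        ]]), 'extrinsics': array([[-3.59293655e-02, -9.99353896e-01, -9.334930
[... 245 characters left out ...]
  0.00000000e+00,
         1.00000000e+00]])} [0.33479295 0.02991258 1.30526013]
handwheel [([278.0, 208.0, 53.4, 53.8], 0.97)]
handle_pivot [([286.2, 203.3, 19.8, 20.2], 0.64), ([383.0, 166.9, 31.3, 36.2], 0.64)]
handle_tip [([287.0, 202.9, 25.0, 19.4], 0.43), ([389.4, 204.3, 32.4, 28.7], 0.34)]
wheel_axis [([253.9, 209.2, 106.5, 61.7], 0.62), ([279.4, 210.2, 55.4, 48.9], 0.6)]
crank_handle [([286.0, 202.4, 19.4, 18.2], 0.73)]
heat_sink [([233.8, 202.7, 30.1, 33.7], 0.76)]
fixture [([252.7, 211.1, 105.6, 62.4], 0.66)]
jaw []
pad_face [([245.7, 210.6, 8.0, 34.1], 0.42)]
1.0 [0.18077463 0.62435246 0.2225713 ] [4.41155576e-01 3.11042638e+00 4.23490860e-05] [-0.15447163  0.39887619 -0.59490415]
```

View pics/s.png

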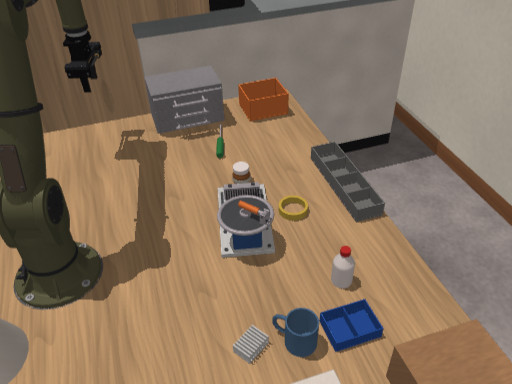

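View pics/t.png

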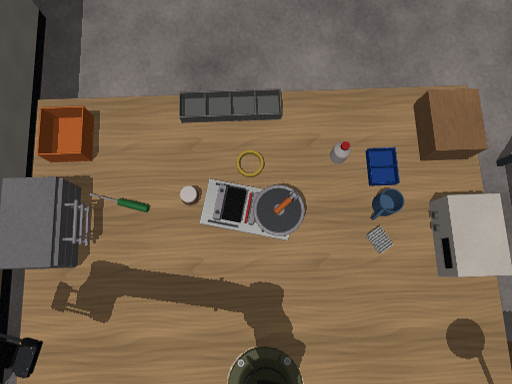

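Run:
```python
from h import *
a=ctrl.get_image("side")[165:265,200:300];b=ctrl.get_image("top")[165:255,195:315]
a=cv2.resize(a,(500,500),interpolation=cv2.INTER_CUBIC);b=cv2.resize(b,(720,540),interpolation=cv2.INTER_CUBIC)
cv2.imwrite("pics/a2.png",a[:,:,::-1]);cv2.imwrite("pics/b2.png",b[:,:,::-1])
p=ray("top",(278,208),.113);print("wheel top",p)
r=ray("side",(246.2,216.9),.113);print("wheel side",r)
m=ctrl.masks_of("top","handwheel")[0]["region"]
cs,_=cv2.findContours(m.astype('uint8'),0,1);c=max(cs,key=cv2.contourArea);print(cv2.fitEllipse(c))
```

```text
wheel top [ 0.51950647 -0.05832638  0.113     ]
wheel side [ 0.51365003 -0.07419649  0.113     ]
((278.5751953125, 209.51158142089844), (49.504276275634766, 50.607547760009766), 99.31265258789062)
```

View pics/a2.png

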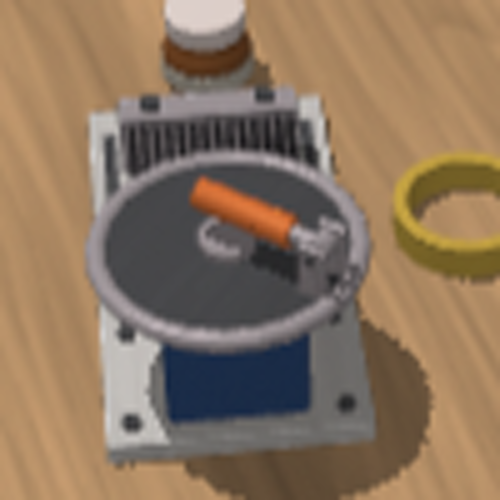

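View pics/b2.png

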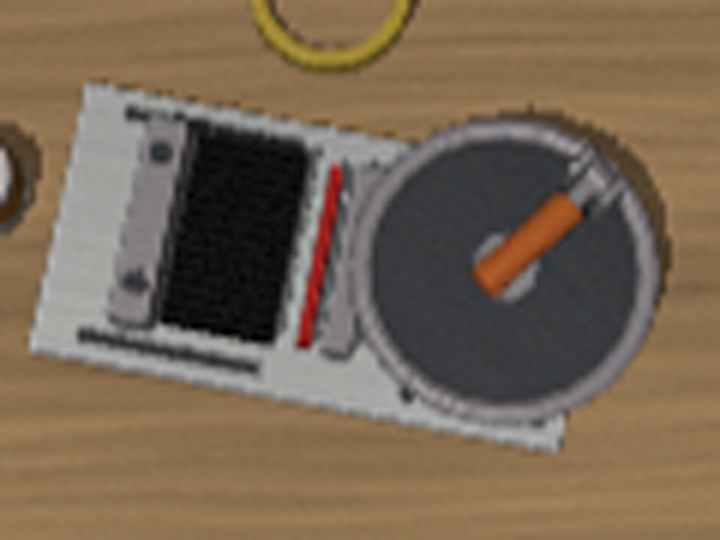

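Run:
```python
from h import *
S=lambda x,y:(200+x/5,165+y/5); T=lambda x,y:(195+x/6,165+y/6)
print("axis",ray("side",S(229,251),.115),ray("top",T(504.5,270),.115),tri(S(229,251),T(504.5,270)))
print("pivot",tri(S(322,243),T(597,180)),ray("top",T(597,180),.142),ray("side",S(322,240),.142))
print("tip",tri(S(200,190),T(485,284)),ray("top",T(485,284),.139),ray("side",S(200,190),.139))
# plate corners top z=.015
for c in((88,82),(32,350),(558,450)): print(ray("top",T(*c),.015))
```

```text
axis [ 0.51408227 -0.06951893  0.115     ] [ 0.51304584 -0.0611113   0.115     ] [ 0.51519733 -0.06182319  0.10749485]
pivot [ 0.55325118 -0.10692884  0.14075472] [ 0.55188684 -0.10660622  0.142     ] [ 0.55475138 -0.10594389  0.142     ]
tip [ 0.50371143 -0.04926384  0.14464531] [ 0.50291175 -0.04943499  0.139     ] [ 0.5069868  -0.04304827  0.139     ]
[0.64030184 0.15427578 0.015     ]
[0.49388224 0.18656643 0.015     ]
[ 0.4304538  -0.09231312  0.015     ]
```

>>> {"name": "move_arm", "arguments": {"dp": [[-7.4, -3.8, 0], [-7.4, -3.8, 0], [-7.4, -3.8, 0], [-7.4, -3.8, 0], [-7.4, -3.8, 0]], "turn": [1.6, 3.2, 4.8, 6.4, 6.4], "jaw": [1, 1, 1, 1, 1]}}

```text
time: 1.65
position: [0.3637, 0.4516, 0.2229]
tool_rot: [1.286, 2.866, 0.001]
ft_force: [0.8, 0.7, 0.5]
grip_width: 0.996
```

```bash
cat >> h.py <<'E'
from scipy.spatial.transform import Rotation as Ro
def go(P):
    s=ctrl.get_state(); R=Ro.from_rotvec(s["tool_rot"]).as_matrix()
    yaw=np.degrees(np.arctan2(R[1,1],R[0,1]))
    print("t",round(s["time"],2),"pos",np.round(s["position"],4),"yaw_y",round(yaw,1),"tilt",np.round(R[:2,2],3),"F",np.round(s["ft_force"],2),"w",round(s["grip_width"],3),"q7",np.round(s["joint_positions"][6],2))
    for p in np.atleast_2d(P): print(np.round(p,4), "dp",np.round(R.T@(np.array(p)-s["position"])/.03,3))
E
python3 - <<'E'
from h import *
go([.513,-.062,.223])
E
```

```text
t 1.65 pos [0.3637 0.4516 0.2229] yaw_y 41.7 tilt [0.001 0.001] F [0.76 0.68 0.51] w 0.996 q7 -0.19
[ 0.513 -0.062  0.223] dp [-1.6097e+01 -7.6670e+00 -1.3000e-02]
```

>>> {"name": "move_arm", "arguments": {"dp": [[-16.1, -7.7, 0], [-16.1, -7.7, 0], [-16.1, -7.7, 0], [-16.1, -7.7, 0], [-16.1, -7.7, 0]], "turn": [0, 0, 0, 0, 0], "jaw": [0, 0, 0, 0, 0]}}

```text
time: 2.15
position: [0.4328, 0.2112, 0.2229]
tool_rot: [1.281, 2.868, 0.002]
ft_force: [0.6, -0.3, 0.2]
grip_width: 0.636
```

Run:
```python
from h import *
go([.513,-.062,.223])
```

```text
t 2.15 pos [0.4328 0.2112 0.2229] yaw_y 41.9 tilt [0.001 0.001] F [ 0.65 -0.3   0.22] w 0.636 q7 0.21
[ 0.513 -0.062  0.223] dp [-8.566 -4.086 -0.01 ]
```

>>> {"name": "move_arm", "arguments": {"dp": [[-8.6, -4.1, 0], [-8.6, -4.1, 0], [-8.6, -4.1, 0], [-8.6, -4.1, 0], [-8.6, -4.1, 0]], "turn": [0, 0, 0, 0, 0], "jaw": [0, 0, 0, 0, 0]}}

```text
time: 2.65
position: [0.5032, -0.0286, 0.223]
tool_rot: [1.281, 2.868, 0.002]
ft_force: [0.8, 0.4, -0.8]
grip_width: 0.497
```

>>> {"name": "move_arm", "arguments": {"dp": [[0, 0, 0], [0, 0, 0]], "turn": [0, 0], "jaw": [0, 0]}}

```text
time: 2.85
position: [0.503, -0.0278, 0.2227]
tool_rot: [-1.286, -2.866, -0.001]
ft_force: [-0.4, 0.4, -0.0]
grip_width: 0.496
```

Run:
```python
from h import *
go([[.513,-.062,.223],[.513,-.062,.127]])
save("side","c.png",(190,130,300,240),5)
p=ctrl.get_state()["position"]
print("tcp in crop",(proj("side",p)-[190,130])*5,"grasp pt",(proj("side",[.513,-.062,.139])-[190,130])*5)
```

```text
t 2.85 pos [ 0.503  -0.0278  0.2227] yaw_y 41.7 tilt [0.    0.001] F [-0.43  0.44 -0.04] w 0.496 q7 0.73
[ 0.513 -0.062  0.223] dp [-1.075 -0.508 -0.011]
[ 0.513 -0.062  0.127] dp [-1.075 -0.51   3.189]
tcp in crop [225.6651955  226.89106324] grasp pt [271.16783102 384.61608311]
```

View pics/c.png

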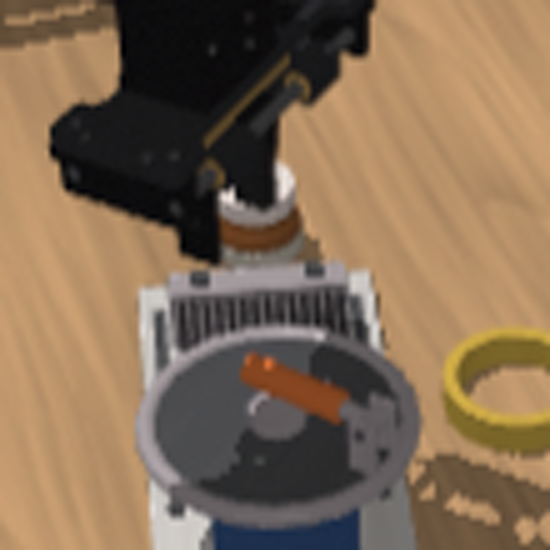

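>>> {"name": "move_arm", "arguments": {"dp": [[-1.08, -0.5, 0], [-1.08, -0.5, 1], [-1.08, -0.5, 2], [-1.08, -0.5, 3.0], [-1.08, -0.5, 3.2]], "turn": [0, 0, 0, 0, 0], "jaw": [0, 0, 0, 0, 0]}}

```text
time: 3.4
position: [0.5107, -0.0584, 0.1233]
tool_rot: [-1.274, -2.865, 0.004]
ft_force: [-0.5, 0.8, 0.3]
grip_width: 0.498
```

>>> {"name": "move_arm", "arguments": {"dp": [[0, 0, 0], [0, 0, 0], [0, 0, 0], [0, 0, 0], [0, 0, 0]], "turn": [0, 0, 0, 0, 0], "jaw": [-0.5, -0.5, -1, -1, -1], "grip_force": 20}}

```text
time: 3.9
position: [0.5146, -0.0603, 0.1277]
tool_rot: [1.28, 2.866, 0.004]
ft_force: [1.3, 0.5, 1.5]
grip_width: 0.201
```

Run:
```python
from h import *
go([.513,-.062,.127])
```

```text
t 3.9 pos [ 0.5146 -0.0603  0.1277] yaw_y 41.9 tilt [0.003 0.001] F [1.32 0.53 1.49] w 0.201 q7 0.87
[ 0.513 -0.062  0.127] dp [-0.007 -0.079  0.024]
```

>>> {"name": "move_arm", "arguments": {"dp": [[-0.03, 0, -0.32], [-0.1, 0, -0.63], [-0.23, 0, -0.92], [-0.4, 0, -1.19], [-0.61, 0, -1.43]], "turn": [0, 0, 0, 0, 0], "jaw": [-1, -1, -1, -1, -1]}}

```text
time: 4.4
position: [0.5253, -0.0733, 0.1699]
tool_rot: [-1.279, -2.867, -0.002]
ft_force: [2.7, 4.2, -5.0]
grip_width: 0.198
```

Run:
```python
from h import *
save("side","d.png",(190,130,300,240),5)
go([.513,-.062,.127])
```

```text
t 4.45 pos [ 0.5263 -0.0742  0.171 ] yaw_y 41.9 tilt [0.    0.002] F [-0.11  5.2  -0.11] w 0.2 q7 0.89
[ 0.513 -0.062  0.127] dp [ 0.597 -0.059  1.468]
```

View pics/d.png

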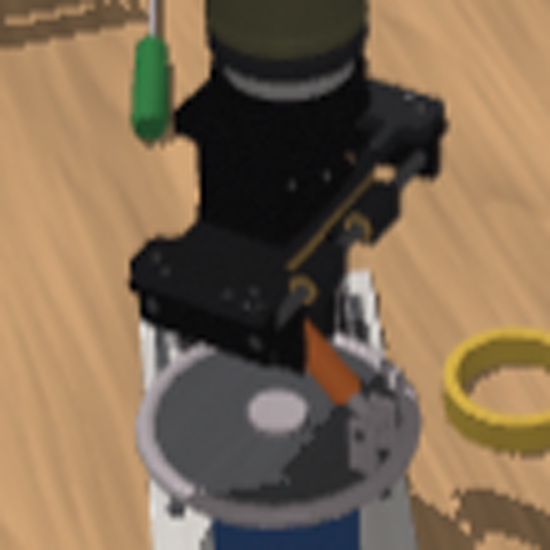

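>>> {"name": "move_arm", "arguments": {"dp": [[-0.24, 0, -0.2], [-0.52, 0, -0.37], [-0.82, 0, -0.48], [-1.13, 0, -0.55], [-1.39, 0, -0.57]], "turn": [0, 0, 0, 0, 0], "jaw": [-1, -1, -1, -1, -1]}}

```text
time: 4.95
position: [0.5528, -0.1045, 0.1879]
tool_rot: [-1.279, -2.866, -0.002]
ft_force: [-2.2, 6.2, 6.3]
grip_width: 0.201
```

>>> {"name": "move_arm", "arguments": {"dp": [[0, 0, 0], [0, 0, 0]], "turn": [0, 0], "jaw": [-1, -1]}}

```text
time: 5.15
position: [0.5537, -0.1057, 0.188]
tool_rot: [1.282, 2.868, 0.001]
ft_force: [1.1, 3.4, 4.9]
grip_width: 0.196
```

Run:
```python
from h import *
go([.513,-.062,.127])
```

```text
t 5.15 pos [ 0.5537 -0.1057  0.188 ] yaw_y 41.8 tilt [0.001 0.001] F [1.1  3.37 4.89] w 0.196 q7 0.97
[ 0.513 -0.062  0.127] dp [ 1.989 -0.042  2.034]
```

>>> {"name": "move_arm", "arguments": {"dp": [[-0.07, 0, 0], [-0.07, 0, 0]], "turn": [0, 0], "jaw": [-1, -1]}}

```text
time: 5.35
position: [0.5544, -0.1064, 0.188]
tool_rot: [-1.28, -2.867, -0.002]
ft_force: [-2.2, 4.4, 5.9]
grip_width: 0.199
```

>>> {"name": "move_arm", "arguments": {"dp": [[-0.07, 0, 0], [-0.07, 0, 0]], "turn": [0, 0], "jaw": [-1, -1]}}

```text
time: 5.55
position: [0.5558, -0.108, 0.188]
tool_rot: [-1.28, -2.867, -0.002]
ft_force: [-2.5, 4.6, 6.2]
grip_width: 0.196
```

>>> {"name": "move_arm", "arguments": {"dp": [[-0.07, 0, 0], [-0.07, 0, 0]], "turn": [0, 0], "jaw": [-1, -1]}}

```text
time: 5.75
position: [0.5572, -0.1096, 0.188]
tool_rot: [-1.28, -2.867, -0.002]
ft_force: [-1.5, 3.9, 5.9]
grip_width: 0.201
```

Run:
```python
from h import *
save("side","e.png",(190,130,300,240),5)
go([.513,-.062,.127])
```

```text
t 5.8 pos [ 0.5572 -0.1096  0.188 ] yaw_y 41.9 tilt [-0.001  0.002] F [-2.6   4.78  6.54] w 0.194 q7 0.99
[ 0.513 -0.062  0.127] dp [ 2.162 -0.039  2.037]
```

View pics/e.png

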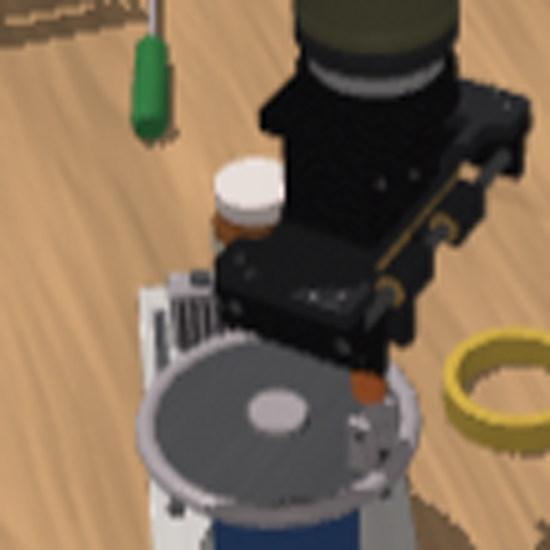

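>>> {"name": "move_arm", "arguments": {"dp": [[-0.07, 0, 0], [-0.07, 0, 0]], "turn": [0, 0], "jaw": [-1, -1]}}

```text
time: 6.0
position: [0.5586, -0.1112, 0.1879]
tool_rot: [-1.28, -2.867, -0.002]
ft_force: [-1.9, 3.9, 5.6]
grip_width: 0.193
```

>>> {"name": "move_arm", "arguments": {"dp": [[-0.07, 0, 0], [-0.07, 0, 0]], "turn": [0, 0], "jaw": [-1, -1]}}

```text
time: 6.2
position: [0.5601, -0.1129, 0.1878]
tool_rot: [-1.28, -2.867, -0.002]
ft_force: [-1.8, 3.8, 5.1]
grip_width: 0.187
```

Run:
```python
from h import *
go([.513,-.062,.127])
```

```text
t 6.2 pos [ 0.5601 -0.1129  0.1878] yaw_y 41.9 tilt [-0.001  0.002] F [-1.81  3.83  5.05] w 0.187 q7 1.0
[ 0.513 -0.062  0.127] dp [ 2.307 -0.037  2.032]
```

>>> {"name": "move_arm", "arguments": {"dp": [[0, 0, 0], [0, 0, 0], [0, 0, -1], [0, 0, -2.5], [0, 0, -4]], "turn": [0, 0, 0, 0, 0], "jaw": [0, 0, 0, 0, 0]}}

```text
time: 6.7
position: [0.5592, -0.1147, 0.3073]
tool_rot: [-1.283, -2.866, 0.004]
ft_force: [0.2, 0.2, 0.6]
grip_width: 0.481
```

>>> {"name": "move_arm", "arguments": {"dp": [[4, 0, 0], [4, 0, 0], [4, 0, 0]], "turn": [0, 0, 0], "jaw": [0, 0, 0]}}

```text
time: 7.0
position: [0.4781, -0.0217, 0.3066]
tool_rot: [-1.276, -2.869, -0.001]
ft_force: [0.5, 0.5, -0.6]
grip_width: 0.498
```

Run:
```python
from h import *
a=ctrl.get_image("side")[130:230,200:300];b=ctrl.get_image("top")[165:255,225:325]
a=cv2.resize(a,(400,400),interpolation=cv2.INTER_CUBIC);b=cv2.resize(b,(400,360),interpolation=cv2.INTER_CUBIC)
cv2.imwrite("pics/f.png",np.hstack([a,np.vstack([b,np.zeros((40,400,3),'uint8')])])[:,:,::-1])
go([.56,-.11,.188])
for n in("side","top"):
  for t in("handle_tip","crank_handle"): print(n,t,[(np.round(r["rect"],1).tolist(),round(r["confidence"],2)) for r in ctrl.look_for(n,t)[:2]])
```

```text
t 7.1 pos [ 0.4788 -0.0221  0.3067] yaw_y 42.1 tilt [-0.     0.001] F [ 1.44  0.52 -1.15] w 0.499 q7 0.67
[ 0.56  -0.11   0.188] dp [-3.994  0.042  3.952]
side handle_tip [([265.1, 201.4, 10.1, 25.5], 0.53)]
side crank_handle [([263.6, 203.8, 9.5, 19.8], 0.59)]
top handle_tip []
top crank_handle []
```

View pics/f.png

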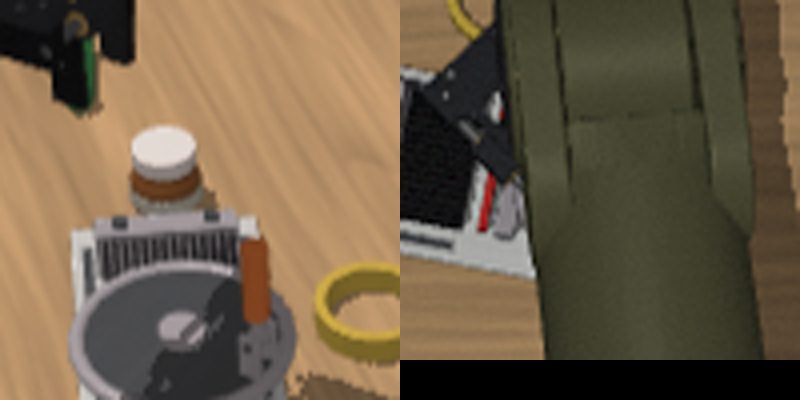

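Run:
```python
from h import *
for p in([.555,-.107,.157],[.555,-.107,.217],[.5155,-.0615,.119],[.5147,-.064,.119],[.56,-.11,.217],[.55,-.102,.217]): print(p,((proj("side",p)-[200,130])*4).round(1))
print(ray("side",(200+180/4,130+328/4),.119))
for e in(-.3,-.15,0,.1):
  u=np.array([.668,-.744,0]);p=np.array([.555,-.107,.139])
  f=lambda r:p+r*(np.cos(e)*np.array([0,0,1])+np.sin(e)*u)
  print(e,[((proj("side",f(r))-[200,130])*4).round(1) for r in(.018,.078)])
```

```text
[0.555, -0.107, 0.157] [258.2 316. ]
[0.555, -0.107, 0.217] [257.1 245.7]
[0.5155, -0.0615, 0.119] [181.4 328.3]
[0.5147, -0.064, 0.119] [181.4 331. ]
[0.56, -0.11, 0.217] [266.2 246.8]
[0.55, -0.102, 0.217] [247.  242.6]
[ 0.51471705 -0.0608554   0.119     ]
-0.3 [array([251.1, 314.3]), array([225.4, 238.8])]
-0.15 [array([254.6, 314.9]), array([241. , 241.1])]
0 [array([258.2, 316. ]), array([257.1, 245.7])]
0.1 [array([260.7, 317. ]), array([268. , 249.9])]
```

Run:
```python
from h import *
go([.555,-.107,.160])
```

```text
t 7.3 pos [ 0.4807 -0.0257  0.3064] yaw_y 41.7 tilt [-0.    -0.001] F [ 0.35 -1.   -0.62] w 0.499 q7 0.68
[ 0.555 -0.107  0.16 ] dp [-3.665  0.05   4.885]
```

>>> {"name": "move_arm", "arguments": {"dp": [[-1.6, 0, 0], [-3.2, 0, 0.5], [-3.65, 0.05, 1.5], [-3.65, 0.05, 2.5], [-3.65, 0.05, 2.5]], "turn": [0, 0, 0, 0, 0], "jaw": [0, 0, 0, 0, 0]}}

```text
time: 7.8
position: [0.5521, -0.1063, 0.2271]
tool_rot: [-1.284, -2.86, 0.009]
ft_force: [-0.1, 0.3, 0.5]
grip_width: 0.497
```

Run:
```python
from h import *
go([.555,-.107,.160])
```

```text
t 7.8 pos [ 0.5521 -0.1063  0.2271] yaw_y 41.7 tilt [-0.009 -0.002] F [-0.13  0.3   0.46] w 0.497 q7 0.96
[ 0.555 -0.107  0.16 ] dp [-0.09   0.074  2.235]
```

>>> {"name": "move_arm", "arguments": {"dp": [[-0.05, 0.05, 1.0], [-0.05, 0.05, 2.0], [-0.05, 0.05, 2.2], [-0.05, 0.05, 2.2], [-0.05, 0.05, 2.2]], "turn": [0, 0, 0, 0, 0], "jaw": [0, 0, 0, -0.4, -0.4]}}

```text
time: 8.3
position: [0.5578, -0.105, 0.1676]
tool_rot: [1.281, 2.866, 0.001]
ft_force: [-0.6, -0.3, -0.1]
grip_width: 0.394
```

>>> {"name": "move_arm", "arguments": {"dp": [[0, 0, 0], [0, 0, 0], [0, 0, 0], [0, 0, 0]], "turn": [0, 0, 0, 0], "jaw": [-1, -1, -1, -1], "grip_force": 30}}

```text
time: 8.7
position: [0.5564, -0.1062, 0.167]
tool_rot: [1.283, 2.867, -0.001]
ft_force: [-3.9, -2.4, 6.2]
grip_width: 0.202
```

```bash
cat >> h.py <<'E'
def pol(C=(.515,-.0615)):
    go(np.zeros((0,3)) if 0 else [[C[0],C[1],.16]])
    F=[];
    s=ctrl.get_state(); d=s["position"][:2]-np.array(C); r=np.hypot(*d); a=np.degrees(np.arctan2(d[1],d[0]))
    e=d/r; t=np.array([e[1],-e[0]]) # cw
    f=s["ft_force"][:2]; print("r %.4f ang %.1f Frad %.2f Ftan(push cw) %.2f"%(r,a,f@e,-f@t))
E
python3 -c "from h import *;pol()"
```

```text
t 8.7 pos [ 0.5564 -0.1062  0.167 ] yaw_y 41.8 tilt [ 0.    -0.001] F [-3.88 -2.41  6.19] w 0.202 q7 0.99
[ 0.515  -0.0615  0.16  ] dp [ 2.031 -0.036  0.23 ]
r 0.0609 ang -47.2 Frad -0.87 Ftan(push cw) -4.49
```

>>> {"name": "move_arm", "arguments": {"dp": [[0.01, -0.2, 0], [0.04, -0.4, 0], [0.09, -0.6, 0], [0.16, -0.79, 0], [0.25, -0.97, 0]], "turn": [1.15, 2.3, 3.45, 4.6, 5.73], "jaw": [-1, -1, -1, -1, -1]}}

```text
time: 9.2
position: [0.5334, -0.1191, 0.1671]
tool_rot: [1.951, 2.452, 0.007]
ft_force: [6.3, -2.6, -0.3]
grip_width: 0.202
```

```bash
python3 -c "from h import *;pol()"
```

```text
t 9.2 pos [ 0.5334 -0.1191  0.1671] yaw_y 13.0 tilt [ 0.009 -0.002] F [ 6.31 -2.55 -0.26] w 0.202 q7 0.5
[ 0.515  -0.0615  0.16  ] dp [ 2.009 -0.168  0.229]
r 0.0605 ang -72.3 Frad 4.35 Ftan(push cw) 5.24
```

>>> {"name": "move_arm", "arguments": {"dp": [[-0.02, -0.2, 0], [0.01, -0.4, 0], [0.06, -0.6, 0], [0.13, -0.79, 0], [0.22, -0.97, 0]], "turn": [1.15, 2.3, 3.45, 4.6, 5.73], "jaw": [-1, -1, -1, -1, -1]}}

```text
time: 9.7
position: [0.5028, -0.1206, 0.1671]
tool_rot: [2.499, 1.892, 0.007]
ft_force: [5.4, -4.5, 0.3]
grip_width: 0.198
```

```bash
python3 -c "from h import *;pol()"
```

```text
t 9.7 pos [ 0.5028 -0.1206  0.1671] yaw_y -15.7 tilt [ 0.007 -0.003] F [ 5.4  -4.52  0.28] w 0.198 q7 -0.03
[ 0.515  -0.0615  0.16  ] dp [ 2.007 -0.144  0.234]
r 0.0604 ang -101.7 Frad 3.34 Ftan(push cw) 6.20
```

>>> {"name": "move_arm", "arguments": {"dp": [[-0.02, -0.2, 0], [0.01, -0.4, 0], [0.06, -0.6, 0], [0.13, -0.79, 0], [0.22, -0.97, 0]], "turn": [1.15, 2.3, 3.45, 4.6, 5.73], "jaw": [-1, -1, -1, -1, -1]}}

```text
time: 10.2
position: [0.4754, -0.1074, 0.167]
tool_rot: [2.892, 1.215, 0.005]
ft_force: [1.5, -6.3, 2.1]
grip_width: 0.197
```

Run:
```python
from h import *
pol()
save("top","g.png",(195,165,315,255),6)
```

```text
t 10.2 pos [ 0.4754 -0.1074  0.167 ] yaw_y -44.4 tilt [ 0.005 -0.004] F [ 1.53 -6.34  2.14] w 0.197 q7 -0.62
[ 0.515  -0.0615  0.16  ] dp [ 2.016 -0.131  0.235]
r 0.0606 ang -130.8 Frad 3.81 Ftan(push cw) 5.30
```

View pics/g.png

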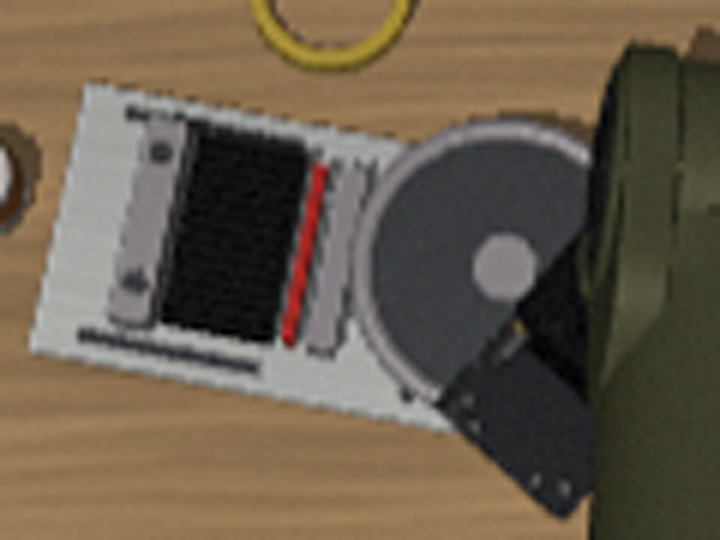

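>>> {"name": "move_arm", "arguments": {"dp": [[-0.02, -0.16, 0], [0.0, -0.32, 0], [0.03, -0.48, 0], [0.08, -0.63, 0], [0.13, -0.79, 0]], "turn": [0.92, 1.84, 2.75, 3.67, 4.58], "jaw": [-1, -1, -1, -1, -1]}}

```text
time: 10.75
position: [0.4603, -0.0883, 0.167]
tool_rot: [3.076, 0.618, 0.003]
ft_force: [-1.5, -6.2, 4.9]
grip_width: 0.203
```

```bash
python3 -c "from h import *;pol()"
```

```text
t 10.75 pos [ 0.4603 -0.0883  0.167 ] yaw_y -67.3 tilt [ 0.003 -0.003] F [-1.5  -6.24  4.91] w 0.203 q7 -1.09
[ 0.515  -0.0615  0.16  ] dp [ 2.028 -0.121  0.234]
r 0.0610 ang -153.9 Frad 4.09 Ftan(push cw) 4.94
```

>>> {"name": "move_arm", "arguments": {"dp": [[-0.01, -0.12, 0], [0.0, -0.24, 0], [0.02, -0.36, 0], [0.04, -0.48, 0], [0.07, -0.6, 0]], "turn": [0.69, 1.38, 2.06, 2.75, 3.44], "jaw": [-1, -1, -1, -1, -1]}}

```text
time: 11.25
position: [0.4544, -0.0705, 0.1669]
tool_rot: [3.135, 0.152, 0.0]
ft_force: [-4.0, -5.6, 8.1]
grip_width: 0.199
```

```bash
python3 -c "from h import *;pol()"
```

```text
t 11.25 pos [ 0.4544 -0.0705  0.1669] yaw_y -84.4 tilt [ 0.    -0.003] F [-4.03 -5.63  8.13] w 0.199 q7 -1.43
[ 0.515  -0.0615  0.16  ] dp [ 2.041 -0.105  0.23 ]
r 0.0613 ang -171.5 Frad 4.82 Ftan(push cw) 4.97
```

>>> {"name": "move_arm", "arguments": {"dp": [[-0.03, -0.08, -0.02], [-0.04, -0.16, -0.03], [-0.05, -0.24, -0.03], [-0.05, -0.32, -0.03], [-0.04, -0.4, -0.03]], "turn": [0.46, 0.92, 1.38, 1.84, 2.3], "jaw": [-1, -1, -1, -1, -1]}}

```text
time: 11.75
position: [0.4532, -0.0581, 0.1671]
tool_rot: [3.135, -0.16, 0.005]
ft_force: [1.5, -5.3, -1.4]
grip_width: 0.201
```

```bash
python3 -c "from h import *;pol()"
```

```text
t 11.75 pos [ 0.4532 -0.0581  0.1671] yaw_y -95.8 tilt [ 0.003 -0.002] F [ 1.47 -5.3  -1.42] w 0.201 q7 -1.66
[ 0.515  -0.0615  0.16  ] dp [ 2.061 -0.099  0.243]
r 0.0619 ang 176.9 Frad -1.76 Ftan(push cw) 5.21
```

>>> {"name": "move_arm", "arguments": {"dp": [[0, -0.08, 0], [0, -0.16, 0], [0.01, -0.24, 0], [0.02, -0.32, 0], [0.03, -0.4, 0]], "turn": [0.46, 0.92, 1.38, 1.84, 2.3], "jaw": [-1, -1, -1, -1, -1]}}

```text
time: 12.25
position: [0.4547, -0.0464, 0.1671]
tool_rot: [3.103, -0.474, 0.003]
ft_force: [1.2, -4.4, 0.7]
grip_width: 0.203
```

```bash
python3 -c "from h import *;pol()"
```

```text
t 12.25 pos [ 0.4547 -0.0464  0.1671] yaw_y -107.4 tilt [ 0.002 -0.002] F [ 1.2  -4.45  0.68] w 0.203 q7 -1.89
[ 0.515  -0.0615  0.16  ] dp [ 2.067 -0.119  0.24 ]
r 0.0621 ang 165.9 Frad -2.25 Ftan(push cw) 4.02
```

>>> {"name": "move_arm", "arguments": {"dp": [[0, -0.08, 0], [0.01, -0.16, 0], [0.02, -0.24, 0], [0.03, -0.32, 0], [0.05, -0.4, 0]], "turn": [0.46, 0.92, 1.38, 1.84, 2.3], "jaw": [-1, -1, -1, -1, -1]}}

```text
time: 12.75
position: [0.4586, -0.035, 0.167]
tool_rot: [3.041, -0.782, -0.001]
ft_force: [-3.1, -5.0, 4.6]
grip_width: 0.202
```

```bash
python3 -c "from h import *;pol()"
```

```text
t 12.75 pos [ 0.4586 -0.035   0.167 ] yaw_y -118.8 tilt [-0.001 -0.002] F [-3.06 -5.03  4.55] w 0.202 q7 -2.1
[ 0.515  -0.0615  0.16  ] dp [ 2.073 -0.133  0.232]
r 0.0623 ang 154.8 Frad 0.63 Ftan(push cw) 5.85
```

>>> {"name": "move_arm", "arguments": {"dp": [[0, -0.05, 0], [0, -0.1, 0], [0.01, -0.15, 0], [0.01, -0.2, 0], [0.02, -0.25, 0]], "turn": [0.28, 0.56, 0.84, 1.12, 1.4], "jaw": [-1, -1, -1, -1, -1]}}

```text
time: 13.25
position: [0.4623, -0.0283, 0.167]
tool_rot: [2.988, -0.965, -0.003]
ft_force: [-4.1, -2.7, 5.9]
grip_width: 0.206
```

Run:
```python
from h import *
pol()
save("top","i.png",(195,165,315,255),6)
```

```text
t 13.25 pos [ 0.4623 -0.0283  0.167 ] yaw_y -125.8 tilt [-0.002 -0.001] F [-4.07 -2.71  5.93] w 0.206 q7 -2.23
[ 0.515  -0.0615  0.16  ] dp [ 2.074 -0.13   0.23 ]
r 0.0623 ang 147.8 Frad 2.00 Ftan(push cw) 4.46
```

View pics/i.png

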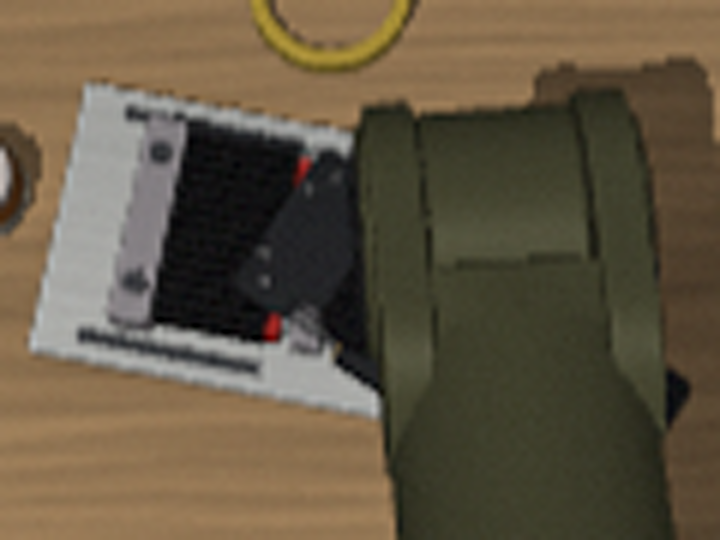

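>>> {"name": "move_arm", "arguments": {"dp": [[-0.01, -0.05, 0], [-0.01, -0.1, 0], [0, -0.15, 0], [0, -0.2, 0], [0.01, -0.25, 0]], "turn": [0.14, 0.28, 0.42, 0.56, 0.7], "jaw": [-1, -1, -1, -1, -1]}}

```text
time: 13.8
position: [0.4666, -0.0222, 0.167]
tool_rot: [2.957, -1.055, -0.004]
ft_force: [-6.8, -2.6, 6.3]
grip_width: 0.201
```

```bash
python3 -c "from h import *;pol()"
```

```text
t 13.8 pos [ 0.4666 -0.0222  0.167 ] yaw_y -129.3 tilt [-0.003 -0.001] F [-6.8  -2.56  6.31] w 0.201 q7 -2.29
[ 0.515  -0.0615  0.16  ] dp [ 2.081 -0.007  0.229]
r 0.0624 ang 140.9 Frad 3.67 Ftan(push cw) 6.27
```

>>> {"name": "move_arm", "arguments": {"dp": [[-0.01, -0.05, 0], [-0.02, -0.1, 0], [-0.02, -0.15, 0], [-0.02, -0.2, 0], [-0.01, -0.25, 0]], "turn": [0.14, 0.28, 0.42, 0.56, 0.7], "jaw": [-1, -1, -1, -1, -1]}}

```text
time: 14.3
position: [0.471, -0.017, 0.167]
tool_rot: [2.922, -1.145, -0.004]
ft_force: [-6.1, -4.7, 6.5]
grip_width: 0.198
```

```bash
python3 -c "from h import *;pol();pol()"
```

```text
t 14.3 pos [ 0.471 -0.017  0.167] yaw_y -132.8 tilt [-0.003 -0.002] F [-6.1  -4.73  6.5 ] w 0.198 q7 -2.36
[ 0.515  -0.0615  0.16  ] dp [2.085 0.09  0.23 ]
r 0.0626 ang 134.7 Frad 0.93 Ftan(push cw) 7.66
t 14.3 pos [ 0.471 -0.017  0.167] yaw_y -132.8 tilt [-0.003 -0.002] F [-6.1  -4.73  6.5 ] w 0.198 q7 -2.36
[ 0.515  -0.0615  0.16  ] dp [2.085 0.09  0.23 ]
r 0.0626 ang 134.7 Frad 0.93 Ftan(push cw) 7.66
```

>>> {"name": "move_arm", "arguments": {"dp": [[0, -0.04, 0], [0, -0.08, 0], [0.01, -0.12, 0], [0.01, -0.16, 0], [0.01, -0.19, 0]], "turn": [0.1, 0.2, 0.3, 0.4, 0.5], "jaw": [-1, -1, -1, -1, -1]}}

```text
time: 14.8
position: [0.4748, -0.0135, 0.1669]
tool_rot: [2.896, -1.208, -0.004]
ft_force: [-7.1, -5.7, 6.9]
grip_width: 0.203
```

```bash
python3 -c "from h import *;pol()"
```

```text
t 14.8 pos [ 0.4748 -0.0135  0.1669] yaw_y -135.3 tilt [-0.004 -0.002] F [-7.14 -5.73  6.88] w 0.203 q7 -2.41
[ 0.515  -0.0615  0.16  ] dp [2.081 0.173 0.23 ]
r 0.0626 ang 129.9 Frad 0.19 Ftan(push cw) 9.16
```

>>> {"name": "move_arm", "arguments": {"dp": [[0, 0, 0], [0, 0, 0], [0, 0, 0], [0, 0, -1], [0, 0, -2.5]], "turn": [0, 0, 0, 0, 0], "jaw": [-0.2, 0, 0, 0, 0]}}

```text
time: 15.3
position: [0.4747, -0.0104, 0.2401]
tool_rot: [2.899, -1.205, -0.007]
ft_force: [1.3, 0.5, 0.3]
grip_width: 0.48
```

>>> {"name": "move_arm", "arguments": {"dp": [[0, 0, -1.5], [0, 0, -3], [2, 0, -3], [4, 0, -3], [4, 0, -3]], "turn": [0, 0, 0, 0, 0], "jaw": [0, 0, 0, 0, 0]}}

```text
time: 15.8
position: [0.5632, -0.099, 0.3318]
tool_rot: [2.898, -1.21, 0.005]
ft_force: [0.6, 0.2, -0.0]
grip_width: 0.502
```

Run:
```python
from h import *
pol()
a=ctrl.get_image("side")[130:230,200:300];b=ctrl.get_image("top")[165:255,195:295]
a=cv2.resize(a,(400,400),interpolation=cv2.INTER_CUBIC);b=cv2.resize(b,(400,360),interpolation=cv2.INTER_CUBIC)
cv2.imwrite("pics/j.png",np.hstack([a,np.vstack([b,np.zeros((40,400,3),'uint8')])])[:,:,::-1])
C=np.array([.515,-.0615])
for an in(130,134,138):
  u=np.array([np.cos(np.radians(an)),np.sin(np.radians(an))])
  p=C+.0606*u; print(an,[((proj("side",[*p,z])-[200,130])*4).round() for z in(.157,.217)])
```

```text
t 15.8 pos [ 0.5632 -0.099   0.3318] yaw_y -135.3 tilt [ 0.002 -0.003] F [ 0.61  0.16 -0.01] w 0.502 q7 -2.15
[ 0.515  -0.0615  0.16  ] dp [-2.038  0.262  5.72 ]
r 0.0611 ang -37.9 Frad 0.38 Ftan(push cw) 0.50
130 [array([103., 257.]), array([ 97., 187.])]
134 [array([100., 260.]), array([ 94., 191.])]
138 [array([ 97., 264.]), array([ 90., 194.])]
```

View pics/j.png

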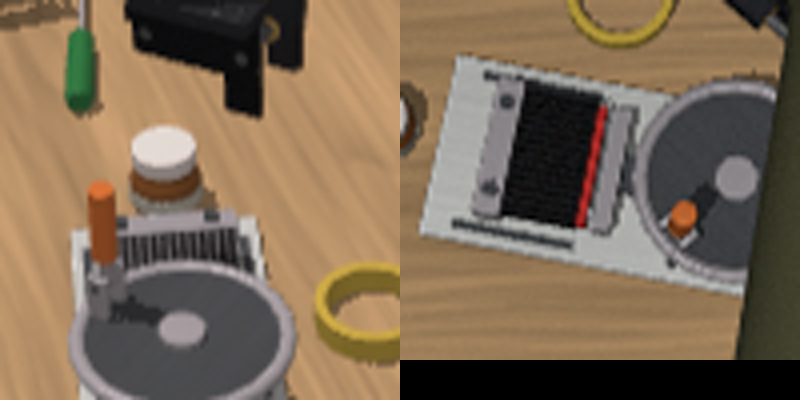

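```bash
python3 -c "
from bench import ctrl
print(ctrl.close_job())"
```

```text
the job is handed in; nothing more can be done
None
```

I swung the crank handle upright and cranked the wheel about 3.15 rad clockwise. I stopped when the push at the handle had risen from about 5 N running free to 9.2 N. That is about 4 N more, or roughly 40 N of clamping force estimated from the push. I then released the handle, backed the gripper clear, and handed the job in at about 16 s.

**Final check:** the last picture shows the handle upright. It sits at about 130°, where I left it, so the wheel has not turned back. The heat sink lies square between the red pad and the rear stop. The gripper was clear and read under 1 N.

**Things that did not match or were not measured:**
- **Slip on the handle:** the pads slid about 5 mm on the grip when I pushed outward towards the upright stop. I released, checked that the handle was upright, and took a new grip lower down.
- **Noisy force reading:** the free-running push varied between about 4 and 6 N, so the clamping force is only good to about ±10 N.
- **Other objects:** nothing in the views I took looked moved, but I did not measure the other items on the bench at the end.

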